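Slide the marble inlay into the carved slate

TASK

Slide the round white marble inlay across the slate slab with the fingertips until it drops into the round recess in the middle of the carved flower; push it, never lift it off the stone. Then put the fingertips on the middle of the inlay and press gently down so that it beds flat and fully home, and finish like that, still holding it pressed down with the arm at rest. Leave the red inlay, the tools and everything else where they are.

Things in the scene. Friction and masses are not known exactly. Their poses are not given: they have to be found in the camera images.
- white_inlay: The loose white marble inlay to be slid: a plain disc 60 mm across, 10 mm thick, 80 g, lying flat on the slate. Origin at the centre of its underside, z up. It slides freely on the slate (dry friction). Once home in the recess it stands 2 mm proud of the slate. Pushing or pressing it with more than 40 N cracks it; 3 to 15 N is a good press.
- recess (a point): Centre of the floor of the round recess cut in the middle of the slate slab: 64 mm across, 8 mm deep, flat floor, small chamfer at the mouth (the slate's top is 8 mm above this point). Axes are those of the slab: z up, y along the slab's long side. The disc starts to tip in by itself when it overlaps the recess to within some 10 mm of centred.
- slab: The fixed dark slate slab, 360 mm (x) by 440 mm (y), 25 mm thick, on a 12 mm black foam mat (380 by 460 mm). Origin under its centre on the table, z up; the slate's top is 37 mm above the table. A shallow pale carved flower (drawn flat, nothing to catch on) rings the recess in the middle. It cannot move; it lies turned on the table.
- red_inlay: A second loose disc, terracotta red, 60 mm across, 10 mm thick, on the slate on the other side of the recess from the white one. Origin at the centre of its underside. To be left where it is.
- chisel: A chisel with a wooden handle, 174 mm long, 26 mm wide, 18 mm high, lying on the slate near its far long edge. Origin under its middle; x along it towards the blade, roughly parallel to the slab's long side. To be left.
- rubbing_stone: A grey-green rubbing stone, 40 (x) by 100 (y) by 24 mm, lying on the slate near its edge nearest the robot. Origin at the centre of its underside. To be left.
- mallet: A dark steel carver's mallet on the table at the robot's left: head 72 mm across and 100 mm long, wooden handle 190 mm towards its own -x. Origin under the head, on the table. To be left.
- glue_jar: A glue jar with a yellow cap on the table to the left, 76 mm across, 85 mm high. Origin at the centre of its underside. To be left.
- brush: A hand brush lying on the table to the right, along its own x. Origin under it. To be left.
- mug: A blue mug on the table to the right, 76 mm across, 90 mm high, handle at its +y. Origin at the centre of its underside. To be left.
There are look-alikes about, which are no part of the job. Several things have the shape of the white_inlay; the one meant has the colours described above.

How it is judged (in metres and radians):
On the way:
1. the white inlay has dropped into the recess (horizontal distance between white_inlay and recess below 0.005 m and z of white_inlay in the frame of recess between -0.002 and 0.0025 m and angle between white_inlay's own z axis and vertical below 0.06 rad), for 0.2 s.
At the end, for the whole second after the job is handed in: White inlay flat in the recess (within 5 mm of its centre, 2.5 mm of its floor, tilt under 0.06 rad), at rest, the fingers pressing it with 2 to 25 N, tool within 20 mm of its middle; red inlay within 15 mm, all else within 20 mm of where it was (all of step 1 and contact force between the fingers and white_inlay between 2 and 25 N and horizontal distance between the grasp point and recess below 0.02 m and linear speed of white_inlay below 0.02 m/s and distance of red_inlay from where it was at the start of the episode below 0.015 m and distance of each of chisel, rubbing_stone, mallet, glue_jar, brush, mug from where it was at the start of the episode below 0.02 m); the arm keeps its last pose, push and grip.
It fails at once if the white inlay was lifted off the slate (its underside more than 10 mm above the slate's top) (height (world z) of white_inlay above 0.047 m).
It fails at once if the white inlay was pushed or pressed with more than 40 N (contact force between the fingers and white_inlay above 40 N).
It fails at once if the red inlay was moved (distance of red_inlay from where it was at the start of the episode above 0.015 m).
It fails at once if a tool or another bystander was knocked (distance of any of chisel, rubbing_stone, mallet, glue_jar, brush, mug from where it was at the start of the episode above 0.02 m).
It also fails if it takes over 48 s, if anything falls off the work surface, if the arm or the gripper's body presses on something with over 40 N, if the wrist force passes 120 N, or if a joint passes its speed limit or range.

ROBOT

A 6-joint arm with a two-finger parallel gripper is mounted at the origin on the work surface. World frame = base frame: x ahead of the robot, y to its left, z up, the work surface at z = 0. Lengths are in m, angles in degrees, forces in N, time in s.
With the tool pointing down it reaches from about 0.35 to 0.875 m from the base axis. Payload 4.2 kg.
Tool frame: the origin (TCP) lies on the centre line of the jaws, within the pads' length; the fingertips stand tip_reach ahead of it and the grasp point (between the pads) is the TCP (tip_reach is the distance from the TCP to the fingertips, in m); z points along the fingers, y is the line along which they close (so a half turn about z gives the same grasp; the last joint's range is limited). The gripper opens to 87 mm and grips with 3 to 60 N. Pads are 19 mm wide; open, the fingers measure 117 mm over their backs; the gripper's body (75 mm by 190 mm) begins 51 mm behind the grasp point.
Start: joints at [85.119, 22.042, 0.453, 0, -68.411, -14.817], TCP at [0.211, 0.588, 0.242] pointing down, gripper open.
Joint ranges: [-179.83, 179.83], [-69.29, 118.12], [-61.27, 80.66], [-181.25, 117.63], [-171.15, -9.14], [-177.46, 177.46]. Speed limits (degrees/s): [159.86, 159.86, 180, 180, 180, 180].

INTERFACE

Orientations are given as a 3x3 rotation matrix whose columns are the frame's x, y, z axes.
In Python, from station import sense, capture, finish_job, tip_reach gives the robot as it stands.
- The arm moves only by the tool arm_command, never from a script. Its argument "deltas" is a list of rows, each a list of 7 numbers: the turn, a rotation vector about the tool's x, y, z in rad, then the shift along the tool's x, y, z in cm, then the closure, from -1 (fully open) to 1 (shut), so that 0 is half open. In form: [[rx, ry, rz, dx, dy, dz, hand], ...]. A call has 1 to 8 rows; each row is the pose to reach, as a shift and turn from the pose commanded when the call began, along the tool's axes at that moment; what a row does not reach only later rows make up. A row lasts 1/12 s, in which the tool goes at most 41.7 mm and 7.16 degrees, less where a joint would pass 70% of its speed; a pose out of reach is approached as far as the arm can. A call with a gripper value outside its range is refused whole. The fingers move at their own pace and stop on an object; the grip force is fixed at half the most. Time passes only in rows, so rows that repeat a pose let the fingers close. It gives the time, the measured TCP pose, the force, the opening and the grip force at its end, in the units of the state.
- sense(): the state, without advancing time (a new reading comes with each control period).
- capture(name): name is "side" or "top"; returns a dict with "pixels" (420x560x3 uint8, blue, green, red), "fovy" (degrees; the focal length in pixels is half the picture's height over the tangent of half this angle, whatever the lens; pixels are square), "cx", "cy" (the principal point, pixels), "k1" (the pictures are not rectified: a ray, as slopes to the right and down, at radius r is drawn at 1 + k1 r^2 times it, then the intrinsics apply), "rvec" (rotation vector, rad) and "tvec" (3), from world to camera coordinates, as OpenCV has them. Camera axes: x right, y down, z forward; pixel columns grow to the right and rows downward; lengths in m; the calibration is good to about 2 mm. A picture is of the moment at which its call begins. There is no depth.
- finish_job(): hands the job in; it is judged then, once.
The state is a dict: "time_s": time; "joints": joint angles; "joint_velocities": joint speeds; "effort": joint torques, N m; "tcp_pos": TCP position; "ee_rot": TCP orientation; "wrist_force": force on the tool from outside, world axes, zero at the start; "moment": the same for the moment, N m; "gripper_width": opening from 0.0 (shut) to 1.0 (fully open); "gripper_force": force on a finger pad.
Only numpy, scipy, OpenCV 4.12 (cv2) and the standard library are available. Lean on these libraries where they do the work, as an engineer would, in place of code of your own. Each camera call takes 0.05 s, during which the arm holds its last target. There are 200 camera calls.

## Working session

There is one attempt and no reset: what is moved stays moved. The work goes in short steps, Python scripts to look and compute and a tool call to move; the robot and the scene stay as the last step left them, time stands still between calls to the robot, and variables do not carry over. Pictures are saved under pics/ and viewed, at most 10 in all, crops included, and the job is handed in when it is done.

Besides the shell and the picture viewer there is one more tool, called as name(argument=value, ...), one argument or row to a line, values as JSON. arm_command: Moves the arm, as the interface text tells. Its arguments: {"type":"object","properties":{"deltas":{"type":"array"}},"required":["deltas"]}

```bash
mkdir -p pics
cat > h.py <<'E'
import numpy as np, cv2
from station import sense, capture, finish_job, tip_reach
def cam(c):
    h,w=c["pixels"].shape[:2]; f=h/2/np.tan(np.radians(c["fovy"])/2)
    K=np.array([[f,0,c["cx"]],[0,f,c["cy"]],[0,0,1.]])
    R=cv2.Rodrigues(np.array(c["rvec"],float))[0]; t=np.array(c["tvec"],float).ravel()
    return K,np.array([c["k1"],0,0,0.]),R,t
def toworld(c,uv,z):
    K,d,R,t=cam(c); p=cv2.undistortPoints(np.array(uv,float).reshape(-1,1,2),K,d).reshape(-1,2)
    r=np.c_[p,np.ones(len(p))]@R; o=-R.T@t
    return o+r*((z-o[2])/r[:,2])[:,None]
def topix(c,P):
    K,d,R,t=cam(c); return cv2.projectPoints(np.array(P,float).reshape(-1,1,3),cv2.Rodrigues(R)[0],t,K,d)[0].reshape(-1,2)
E
python3 - <<'E'
from h import *
for n in("top","side"):
    c=capture(n); cv2.imwrite(f"pics/{n}0.png",c["pixels"]); K,d,R,t=cam(c); print(n,-R.T@t,R[2])
print(tip_reach() if callable(tip_reach) else tip_reach); s=sense(); print(s)
E
```

```text
top [0.30558446 0.00193572 1.1872631 ] [ 1.60953668e-01 -6.04235590e-04 -9.86961778e-01]
side [-0.104187   -1.21082953  1.08058386] [ 0.34946683  0.71533928 -0.60511375]
0.019
{'time_s': 0.1, 'joints': array([ 8.51165018e+01,  2.20881478e+01,  3.86384664e-01, -2.28713755e-02,
       -6.84108421e+01, -1.48160515e+01]), 'joint_velocities': array([ 0.0600635 , -0.15402132,  0.11610308,  0.22615475, -0.05413816,
       -0.09863645]), 'effort': array([ 1.06639909e-03, -3.91687703e+01,  1.87935483e+01,  4.23194110e+00,
        1.34703549e-02, -7.17416356e-05]), 'tcp_pos': array([0.21050957, 0.58794926, 0.24054804]), 'ee_rot': array([[ 9.41423589e-01, -3.37225945e-01, -5.37135623e-04],
       [-3.37226342e-01, -9.41421628e-01, -1.92657228e-03],
       [ 1.44019067e-04,  1.99485687e-03, -9.99998000e-01]]), 'wrist_force': array([-0.5797738 ,  0.09027708,  0.20739405]), 'moment': array([-0.00513925,  0.02876649, -0.00518861]), 'gripper_force': 0.0, 'gripper_width': 1.0007009808735354}
```

View pics/top0.png

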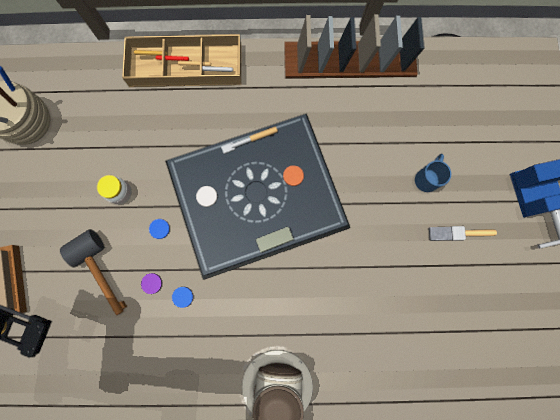

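View pics/side0.png

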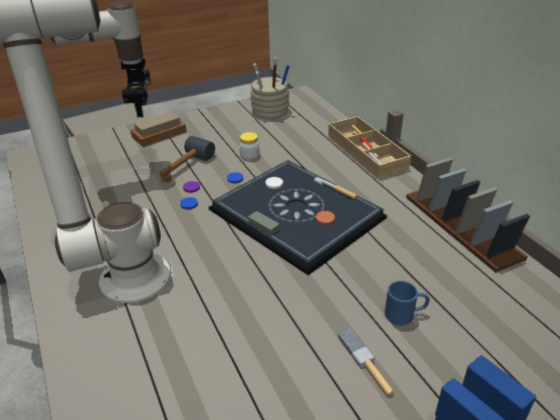

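Top view: the white disc is at about (206,196), the flower and recess at (256,192), and the slab is turned about 20°. 
Side view: white disc (274,183), recess (297,205). 
Could be taken for it: red disc (293,175), blue discs (159,229) and (182,297), purple disc (152,284), and the yellow jar cap (109,187). I choose the white one on the slate at (206,196).

```bash
cat >> h.py <<'E'
def blob(m,near,rad):
    n,l,s,ce=cv2.connectedComponentsWithStats(m.astype(np.uint8))
    ok=[i for i in range(1,n) if np.hypot(*(ce[i]-near))<rad]
    i=max(ok,key=lambda i:s[i,4]); return ce[i],s[i,4],(l==i)
def white(c,near,rad=25):
    p=c["pixels"].astype(int); return blob((p.min(2)>175)&(p.max(2)-p.min(2)<45),near,rad)
E
python3 - <<'E'
from h import *
guess={"top":[(206,196),(256,192),(293,175)],"side":[(274,183),(297,205),(325,217)]}
for n in guess:
    c=capture(n); p=c["pixels"].astype(int); g=guess[n]
    ce,a,_=white(c,g[0],12); W=toworld(c,[ce],.047)[0]; print(n,"white",ce,a,W)
    ce,a,_=blob((p[...,2]-p[...,0]>70),g[2],12); print("red",ce,a,toworld(c,[ce],.047)[0])
    # petals: bright pixels mapped onto slab plane, near flower
    x0=toworld(c,[g[1]],.037)[0]
    v,u=np.nonzero(p.min(2)>135); Q=toworld(c,np.c_[u,v],.037)[:,:2]
    for k in range(5):
        m=np.hypot(*(Q-x0[:2]).T)<.068; 
        x0[:2]=cv2.minEnclosingCircle(Q[m].astype(np.float32))[0] if k<3 else x0[:2]
    print("petals",m.sum(),x0,Q[m].mean(0), cv2.minEnclosingCircle(Q[m].astype(np.float32)))
    # slab outline
    dark=((p.max(2)<75)).astype(np.uint8)
    dark=cv2.morphologyEx(dark,cv2.MORPH_CLOSE,np.ones((5,5)))
    cs,_=cv2.findContours(dark,cv2.RETR_EXTERNAL,cv2.CHAIN_APPROX_NONE)
    k=max(cs,key=cv2.contourArea); r=toworld(c,k.reshape(-1,2),.037)[:,:2].astype(np.float32)
    print("slab",cv2.minAreaRect(r))
c=capture("top"); im=cv2.resize(c["pixels"][110:290,140:360],None,fx=3,fy=3,interpolation=cv2.INTER_CUBIC); cv2.imwrite("pics/crop1.png",im)
E
```

```text
top white [205.96       195.59384615] 325 [0.54237852 0.1983367  0.047     ]
red [292.9969697  175.22727273] 330 [ 0.59938039 -0.05644604  0.047     ]
petals 392 [0.55279434 0.0529776  0.037     ] [0.55072302 0.05287595] ((0.552794337272644, 0.05297759547829628), 0.06796910613775253)
slab ((1.0528953075408936, -0.026356160640716553), (1.8308300971984863, 0.273868590593338), 88.75078582763672)
side white [273.58730159 181.46031746] 126 [0.53814614 0.19582215 0.047     ]
red [324.84393064 216.49132948] 173 [ 0.59571196 -0.0594189   0.047     ]
petals 116 [0.55195016 0.05045452 0.037     ] [0.55173539 0.04667055] ((0.5519501566886902, 0.0504545234143734), 0.06769375503063202)
slab ((0.525362491607666, 0.023562103509902954), (0.4255737364292145, 0.48547038435935974), 17.16654396057129)
```

View pics/crop1.png

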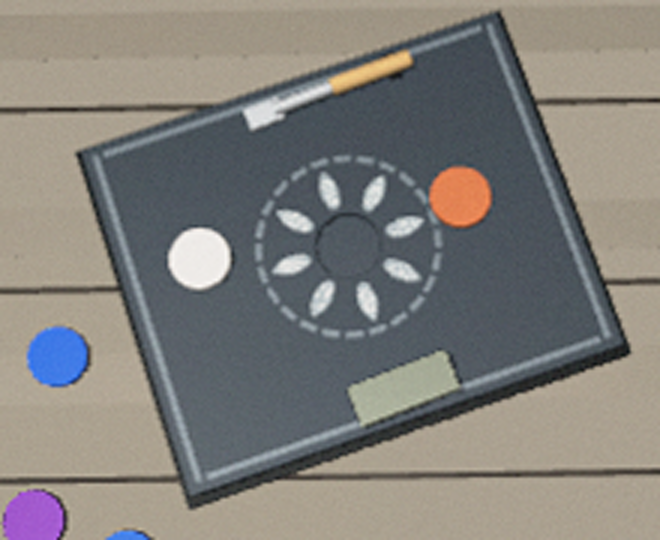

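The crop confirms the choice: the white disc is at crop (199,258), the recess at crop (348,245), and the red disc at (461,196), well clear. I'll push with the fingers half open as a two-point cradle. The tool's x axis goes along the push, starting behind the disc.

```bash
cat >> h.py <<'E'
from scipy.spatial.transform import Rotation as Ro
def plan(target,ang):
    """tool x heading ang (deg), tool down; print turn and shift (cm) in tool axes"""
    s=sense(); R=np.array(s["ee_rot"]); a=np.radians(ang)
    T=np.array([[np.cos(a),np.sin(a),0],[np.sin(a),-np.cos(a),0],[0,0,-1]])
    print("t",s["time_s"],"tcp",s["tcp_pos"].round(4),"F",s["wrist_force"].round(2),"w",s["gripper_width"])
    print("turn",Ro.from_matrix(R.T@T).as_rotvec().round(4),"shift",(100*R.T@(np.array(target)-s["tcp_pos"])).round(3))
E
python3 - <<'E'
from h import *
c=capture("top"); r=toworld(c,[(256,191.75)],.037)[0]; w=toworld(c,[white(c,(206,196),12)[0]],.047)[0]
d=r[:2]-w[:2]; L=np.hypot(*d); u=d/L; ang=np.degrees(np.arctan2(u[1],u[0])); print("recess",r,"white",w,"L",L,"ang",ang)
p=w[:2]-u*.055; print("pre",p); plan([*p,.15],ang)
E
```

```text
recess [0.55367448 0.05290759 0.037     ] white [0.54236534 0.19842697 0.047     ] L 0.14595817080871565 ang -85.55614719809249
pre [0.53810382 0.25326163]
t 0.3 tcp [0.2106 0.5883 0.2412] F [ 0.22  0.35 -0.27] w 1.002460715307387
turn [ 6.0000e-04 -5.0000e-04  1.1494e+00] shift [42.126 20.49   9.136]
```

arm_command(
  deltas=[
    [0,0,0.12,5,2.5,0,0],
    [0,0,0.24,9,4.4,0,0],
    [0,0,0.36,12.5,6,0,0],
    [0,0,0.48,16,7.8,0,0],
    [0,0,0.6,19.5,9.5,0,0],
    [0,0,0.72,23,11.2,0,0],
    [0,0,0.8,26.5,12.9,0,0],
    [0,0,0.9,30,14.6,0,0],
  ],
)

```text
time_s: 0.97
tcp_pos: [0.4447, 0.3484, 0.2418]
ee_rot: [[0.317, -0.948, 0.0], [-0.948, -0.317, 0.0], [-0.0, -0.0, -1.0]]
wrist_force: [0.4, 0.1, 0.5]
gripper_width: 0.526
gripper_force: 0.0
```

```bash
python3 -c "
from h import *
plan([.538,.253,.15],-85.5)"
```

```text
t 0.9667 tcp [0.4447 0.3484 0.2418] F [0.4  0.09 0.48] w 0.526342171449738
turn [-0.0004  0.0003  0.2445] shift [12.012 -5.817  9.182]
```

arm_command(
  deltas=[
    [0,0,0.1,3,-1.5,0,0],
    [0,0,0.2,6,-3,0,0],
    [0,0,0.24,9,-4.5,2,0],
    [0,0,0.24,12,-5.8,5,0],
    [0,0,0.24,12,-5.8,8,0],
    [0,0,0.24,12,-5.8,9.2,0],
    [0,0,0.24,12,-5.8,9.2,0],
    [0,0,0.24,12,-5.8,9.2,0],
  ],
)

```text
time_s: 1.63
tcp_pos: [0.5373, 0.2548, 0.1493]
ee_rot: [[0.087, -0.996, -0.001], [-0.996, -0.087, -0.001], [0.001, 0.001, -1.0]]
wrist_force: [0.2, -0.1, 1.2]
gripper_width: 0.501
gripper_force: 0.0
```

Run:
```python
from h import *
plan([.5381,.2533,.0605],-85.5)
c=capture("top"); cv2.imwrite("pics/t2.png",cv2.resize(c["pixels"][90:290,80:360],None,fx=2.5,fy=2.5))
```

```text
t 1.6333 tcp [0.5373 0.2548 0.1493] F [ 0.19 -0.08  1.18] w 0.5014672815513873
turn [ 0.0007 -0.0011  0.0085] shift [ 0.152 -0.074  8.877]
```

View pics/t2.png

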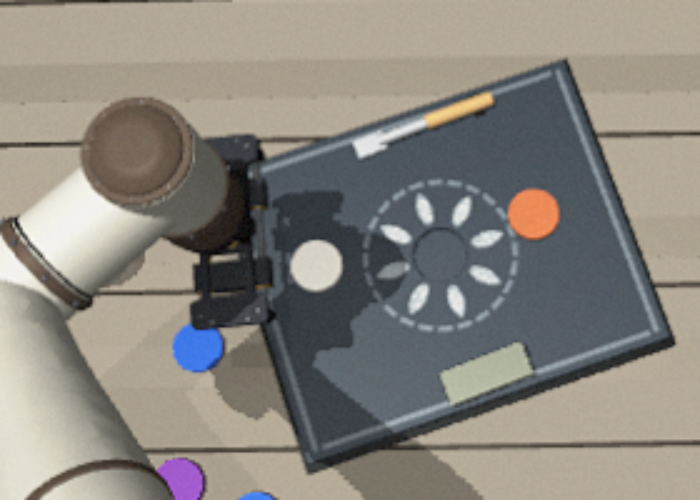

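The gripper stands behind the white disc (316,265 in the crop), lined up with the recess at (440,255), and nothing is in the way. Lowering beside the disc.

arm_command(
  deltas=[
    [0,0,0,0,-0.1,2.5,0],
    [0,0,0,0,-0.1,5,0],
    [0,0,0,0,-0.1,7,0],
    [0,0,0,0,-0.1,8,0],
    [0,0,0,0,-0.1,8.4,0],
    [0,0,0,0,-0.1,8.7,0],
    [0,0,0,0,-0.1,8.7,0],
    [0,0,0,0,-0.1,8.7,0],
  ],
)

```text
time_s: 2.35
tcp_pos: [0.5389, 0.2559, 0.064]
ee_rot: [[0.087, -0.996, 0.002], [-0.996, -0.087, 0.002], [-0.001, -0.002, -1.0]]
wrist_force: [-0.5, 0.4, 1.0]
gripper_width: 0.499
gripper_force: 0.0
```

```bash
python3 -c "
from h import *
plan([.5424,.1984,.0605],-85.5)"
```

```text
t 2.35 tcp [0.5389 0.2559 0.064 ] F [-0.46  0.37  1.01] w 0.4991219790618899
turn [-0.0024  0.0014  0.009 ] shift [5.757 0.154 0.342]
```

arm_command(
  deltas=[
    [0,0,0.009,0,0.1,0.2,0],
    [0,0,0.009,0.7,0.15,0.35,0],
    [0,0,0.009,1.4,0.15,0.35,0],
    [0,0,0.009,2,0.15,0.35,0],
    [0,0,0.009,2.4,0.15,0.35,0],
    [0,0,0.009,2.8,0.15,0.35,0],
    [0,0,0.009,3.2,0.15,0.35,0],
    [0,0,0.009,3.6,0.15,0.35,0],
  ],
)

```text
time_s: 3.02
tcp_pos: [0.54, 0.2188, 0.0592]
ee_rot: [[0.078, -0.997, 0.0], [-0.997, -0.078, 0.0], [-0.0, -0.0, -1.0]]
wrist_force: [0.2, 1.6, 0.1]
gripper_width: 0.502
gripper_force: 0.2
```

arm_command(
  deltas=[
    [0,0,0,0.4,0,0,0],
    [0,0,0,0.8,0,0,0],
    [0,0,0,1.2,0,0,0],
    [0,0,0,1.6,0,0,0],
    [0,0,0,2,0,0,0],
    [0,0,0,2.4,0,0,0],
    [0,0,0,2.4,0,0,0],
  ],
)

```text
time_s: 3.6
tcp_pos: [0.5415, 0.1944, 0.059]
ee_rot: [[0.077, -0.997, -0.0], [-0.997, -0.077, -0.0], [0.0, 0.0, -1.0]]
wrist_force: [0.2, -0.0, 0.1]
gripper_width: 0.501
gripper_force: 0.0
```

Run:
```python
from h import *
plan([.5537,.0529,.0605],-85.5)
c=capture("side"); cv2.imwrite("pics/s3.png",cv2.resize(c["pixels"][100:270,180:400],None,fx=3,fy=3))
K=capture("top"); p=K["pixels"].astype(int)
for cc,pt,th in((K,(214,194),90),(c,(280,186),130)):
    p=cc["pixels"].astype(int)
    ce,a,_=blob((p.min(2)>th)&(p.max(2)-p.min(2)<45),pt,15); print(ce,a,toworld(cc,[ce],.047))
```

```text
t 3.6 tcp [0.5415 0.1944 0.059 ] F [ 0.23 -0.04  0.08] w 0.501022477352134
turn [ 0.0004 -0.0003 -0.0012] shift [14.202 -0.12  -0.144]
[221.04845815 193.84581498] 227 [[0.54687862 0.1543583  0.047     ]]
[278.84962406 186.69172932] 133 [[0.54020027 0.15846602 0.047     ]]
```

View pics/s3.png

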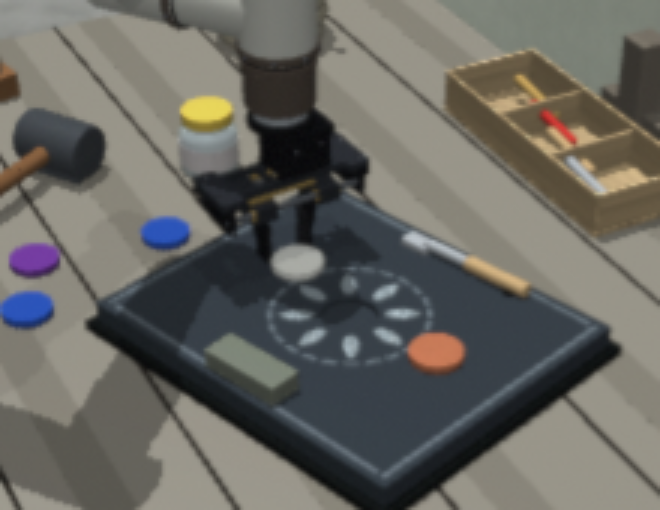

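The disc sits in the cradle at (298,262) in the crop, just ahead of the fingers and lined up with the recess at (350,312). The red disc is undisturbed at (436,352). I'll push on.

arm_command(
  deltas=[
    [0,0,0,0.5,0,0,0],
    [0,0,0,1.1,0,0,0],
    [0,0,0,1.7,0,0,0],
    [0,0,0,2.3,0,0,0],
    [0,0,0,2.9,0,0,0],
    [0,0,0,3.5,0,0,0],
    [0,0,0,4.1,0,0,0],
    [0,0,0,4.6,0,0,0],
  ],
)

```text
time_s: 4.37
tcp_pos: [0.5452, 0.1485, 0.0591]
ee_rot: [[0.078, -0.997, -0.0], [-0.997, -0.078, -0.0], [0.0, 0.0, -1.0]]
wrist_force: [-0.2, 0.4, -0.0]
gripper_width: 0.502
gripper_force: 0.2
```

arm_command(
  deltas=[
    [0,0,0,0.5,0,0,0],
    [0,0,0,1.1,0,0,0],
    [0,0,0,1.7,0,0,0],
    [0,0,0,2.3,0,0,0],
    [0,0,0,2.8,0,0,0],
    [0,0,0,3.2,0,0,0],
    [0,0,0,3.4,0,0,0],
    [0,0,0,3.4,0,0,0],
  ],
)

```text
time_s: 5.03
tcp_pos: [0.5478, 0.115, 0.0591]
ee_rot: [[0.077, -0.997, -0.0], [-0.997, -0.077, -0.0], [0.0, 0.0, -1.0]]
wrist_force: [0.5, 0.7, -0.9]
gripper_width: 0.502
gripper_force: 0.0
```

Run:
```python
from h import *
plan([.553,.0529,.0605],-85.5)
c=capture("side"); a=capture("top")
cv2.imwrite("pics/s4.png",np.hstack([cv2.resize(x,(400,400),interpolation=cv2.INTER_CUBIC) for x in (c["pixels"][150:250,250:350],a["pixels"][140:240,200:300])]))
p=c["pixels"].astype(int)
ce,a,_=blob((p.min(2)>130)&(p.max(2)-p.min(2)<45),(293,202),15); print(ce,a,toworld(c,[ce],.047))
```

```text
t 5.0333 tcp [0.5478 0.115  0.0591] F [ 0.51  0.72 -0.88] w 0.5015495799465195
turn [ 0.0001 -0.0001 -0.0011] shift [ 6.228 -0.034 -0.143]
[290.89115646 198.16326531] 147 [[0.54598095 0.0793059  0.047     ]]
```

View pics/s4.png

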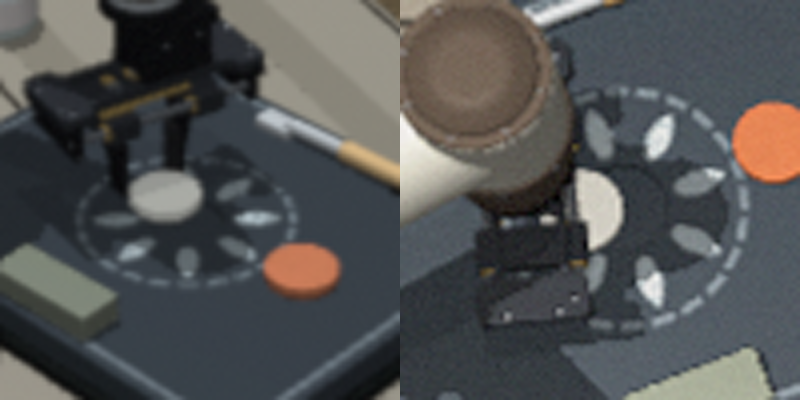

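Side view (left): the disc at (166,193) already covers part of the recess. Top view (right): it is centred in the cradle and pointed at the recess centre. I'll push slowly for the last 25–30 mm.

arm_command(
  deltas=[
    [0,0,0,0.3,0,0,0],
    [0,0,0,0.6,0,0,0],
    [0,0,0,0.9,0,-0.05,0],
    [0,0,0,1.2,0,-0.1,0],
    [0,0,0,1.5,0,-0.1,0],
    [0,0,0,1.7,0,-0.1,0],
    [0,0,0,1.9,0,-0.1,0],
    [0,0,0,1.9,0,-0.1,0],
  ],
)

```text
time_s: 5.8
tcp_pos: [0.5493, 0.0961, 0.0601]
ee_rot: [[0.077, -0.997, -0.0], [-0.997, -0.077, -0.0], [0.0, 0.0, -1.0]]
wrist_force: [-0.1, 0.4, 0.5]
gripper_width: 0.498
gripper_force: 0.1
```

arm_command(
  deltas=[
    [0,0,0,0.2,0,0,0],
    [0,0,0,0.3,0,0,0],
    [0,0,0,0.5,0,0,0],
    [0,0,0,0.7,0,0,0],
    [0,0,0,0.8,0,0,0],
    [0,0,0,0.9,0,0,0],
    [0,0,0,0.9,0,0,0],
  ],
)

```text
time_s: 6.38
tcp_pos: [0.5499, 0.0873, 0.06]
ee_rot: [[0.078, -0.997, -0.0], [-0.997, -0.078, -0.0], [0.0, 0.0, -1.0]]
wrist_force: [1.1, 0.2, 0.3]
gripper_width: 0.498
gripper_force: 0.1
```

Run:
```python
from h import *
plan([.553,.0529,.0605],-85.5)
c=capture("side"); a=capture("top")
cv2.imwrite("pics/s5.png",np.hstack([cv2.resize(x,(400,400),interpolation=cv2.INTER_CUBIC) for x in (c["pixels"][150:250,250:350],a["pixels"][140:240,200:300])]))
p=c["pixels"].astype(int)
ce,a,_=blob((p.min(2)>130)&(p.max(2)-p.min(2)<45),(295,204),15); print(ce,a,toworld(c,[ce],.047),toworld(c,[ce],.039))
```

```text
t 6.3833 tcp [0.5499 0.0873 0.06  ] F [1.07 0.18 0.28] w 0.4977898635134588
turn [ 0.0003 -0.0001 -0.0008] shift [ 3.451 -0.041 -0.053]
[295.33908046 202.93678161] 174 [[0.54665233 0.04859304 0.047     ]] [[0.55168987 0.05834104 0.039     ]]
```

View pics/s5.png

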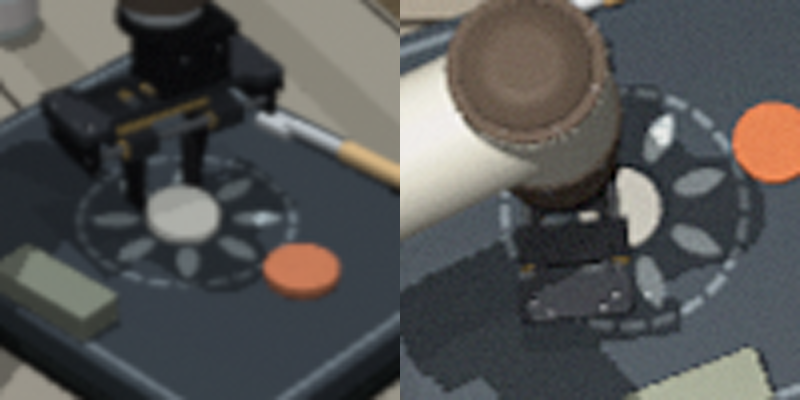

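The disc at (183,213) in the side crop is nearly over the recess centre at (188,218), probably starting to tip. I'll nudge a few mm more.

arm_command(
  deltas=[
    [0,0,0,0.1,0,0,0],
    [0,0,0,0.2,0,0,0],
    [0,0,0,0.3,0,0,0],
    [0,0,0,0.4,0,0,0],
    [0,0,0,0.5,0,0,0],
    [0,0,0,0.5,0,0,0],
    [0,0,0,0.5,0,0,0],
  ],
)

```text
time_s: 7.07
tcp_pos: [0.5504, 0.0825, 0.06]
ee_rot: [[0.078, -0.997, -0.0], [-0.997, -0.078, -0.0], [0.0, 0.0, -1.0]]
wrist_force: [0.2, -0.8, 0.3]
gripper_width: 0.501
gripper_force: 0.0
```

Run:
```python
from h import *
plan([.553,.0529,.0605],-85.5)
c=capture("side")
p=c["pixels"].astype(int)
ce,a,m=blob((p.min(2)>130)&(p.max(2)-p.min(2)<45),(295,204),15); print(ce,a,toworld(c,[ce],.047),toworld(c,[ce],.039))
k=cv2.findContours(m.astype(np.uint8),0,1)[0][0]; print(cv2.fitEllipse(k))
for z in(.047,.039): # predicted ellipse for a seated / unseated disc
    th=np.linspace(0,2*np.pi,60); P=np.c_[.5525+.03*np.cos(th),.0529+.03*np.sin(th),th*0+z]; print(z,cv2.fitEllipse(topix(c,P).astype(np.float32)))
```

```text
t 7.0667 tcp [0.5504 0.0825 0.06  ] F [ 0.22 -0.78  0.27] w 0.5007194135154702
turn [ 0.0001 -0.     -0.0007] shift [ 2.968 -0.03  -0.045]
[295.87586207 204.34482759] 145 [[0.54460667 0.04085366 0.047     ]] [[0.54962837 0.05054177 0.039     ]]
((295.8304748535156, 204.31527709960938), (9.943270683288574, 16.307350158691406), 91.97766876220703)
0.047 ((296.3177490234375, 201.83802795410156), (10.727971076965332, 18.261978149414062), 89.8244857788086)
0.039 ((296.3221740722656, 203.8031463623047), (10.751472473144531, 18.211702346801758), 89.83149719238281)
```

The ellipse fits a seated disc (z 0.039, area down with the rim gone). I'll back off, lift and look.

arm_command(
  deltas=[
    [0,0,0,-0.8,0,0,0],
    [0,0,0,-1.8,0,-0.5,0],
    [0,0,0,-3,0,-2,0],
    [0,0,0,-5,0,-4,0.5],
    [0,0,0,-7,0,-6,1],
    [0,0,0,-9,0,-6,1],
    [0,0,0,-10,0,-6,1],
    [0,0,0,-10,0,-6,1],
  ],
)

```text
time_s: 7.78
tcp_pos: [0.5423, 0.1847, 0.1203]
ee_rot: [[0.081, -0.997, 0.001], [-0.997, -0.081, 0.001], [-0.001, -0.001, -1.0]]
wrist_force: [-0.5, 0.1, -0.2]
gripper_width: 0.211
gripper_force: 0.0
```

Run:
```python
from h import *
c=capture("side"); t=capture("top")
for n,cc,g in(("side",c,(296,204)),("top",t,(256,192))):
    p=cc["pixels"].astype(int); v=p[g[1],g[0]]; print(v)
    ce,a,m=blob((p.min(2)>v.min()-25)&(p.max(2)-p.min(2)<45),g,10); k=cv2.findContours(m.astype(np.uint8),0,1)[0][0]
    e=cv2.fitEllipse(k); print(n,a,e,toworld(cc,[e[0]],.039))
cv2.imwrite("pics/s6.png",np.hstack([cv2.resize(x,(400,400),interpolation=cv2.INTER_CUBIC) for x in (c["pixels"][150:250,250:350],t["pixels"][140:240,200:300])]))
plan([.553,.0529,.075],-85.5)
```

```text
[165 171 169]
side 146 ((296.1432189941406, 204.26376342773438), (9.793198585510254, 16.629547119140625), 91.89226531982422) [[0.5506155  0.05053277 0.039     ]]
[197 206 210]
top 304 ((255.53878784179688, 191.56927490234375), (18.521556854248047, 19.163570404052734), 63.92724609375) [[0.55380601 0.05416834 0.039     ]]
t 7.8833 tcp [0.5418 0.1822 0.1193] F [ 0.09 -0.09 -0.72] w 0.1167992795521638
turn [ 0.002  -0.0009  0.0003] shift [12.977 -0.109  4.442]
```

View pics/s6.png

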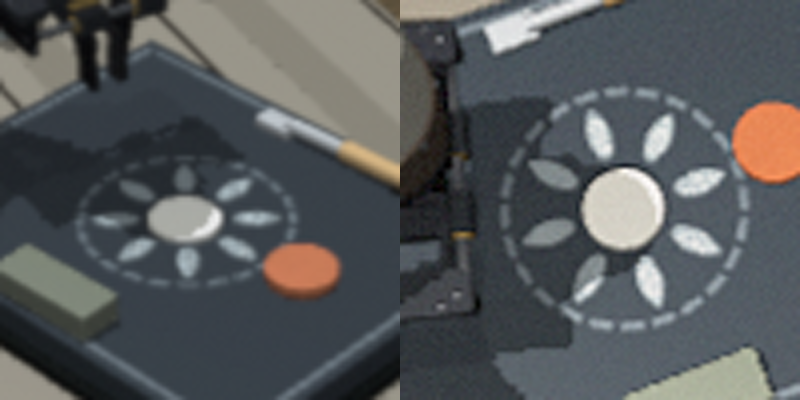

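The disc is seated in the middle of the flower at (185,218) side and (623,208) top, and the red disc and tools are unmoved. Now I'll move the closed fingers over its middle and press gently.

arm_command(
  deltas=[
    [0,0,0,2,0,0,1],
    [0,0,0,5,-0.1,0,1],
    [0,0,0,8,-0.1,0,1],
    [0,0,0,11,-0.1,1,1],
    [0,0,0,13,-0.1,3,1],
    [0,0,0,13,-0.1,4.4,1],
    [0,0,0,13,-0.1,4.4,1],
    [0,0,0,13,-0.1,4.4,1],
  ],
)

```text
time_s: 8.55
tcp_pos: [0.553, 0.0514, 0.0751]
ee_rot: [[0.076, -0.997, -0.003], [-0.997, -0.076, -0.001], [0.001, 0.003, -1.0]]
wrist_force: [0.8, 0.2, 0.0]
gripper_width: 0.007
gripper_force: 0.0
```

```bash
python3 -c "
from h import *
plan([.5527,.0525,.058],-85.5)"
```

```text
t 8.55 tcp [0.553  0.0514 0.0751] F [0.79 0.19 0.  ] w 0.0070022682890752185
turn [ 0.003  -0.0012 -0.002 ] shift [-0.115  0.015  1.706]
```

arm_command(
  deltas=[
    [0,0,0,0,0,0.5,1],
    [0,0,0,0,0,0.9,1],
    [0,0,0,0,0,1.2,1],
    [0,0,0,0,0,1.4,1],
    [0,0,0,0,0,1.5,1],
    [0,0,0,0,0,1.5,1],
    [0,0,0,0,0,1.5,1],
  ],
)

```text
time_s: 9.13
tcp_pos: [0.5538, 0.0529, 0.0612]
ee_rot: [[0.078, -0.997, 0.0], [-0.997, -0.078, 0.0], [-0.0, -0.0, -1.0]]
wrist_force: [-0.3, 0.4, 0.4]
gripper_width: 0.007
gripper_force: 0.0
```

arm_command(
  deltas=[
    [0,0,0,0,0,0.05,1],
    [0,0,0,0,0,0.1,1],
    [0,0,0,0,0,0.1,1],
    [0,0,0,0,0,0.1,1],
  ],
)

```text
time_s: 9.47
tcp_pos: [0.5538, 0.0527, 0.0601]
ee_rot: [[0.078, -0.997, 0.0], [-0.997, -0.078, -0.0], [0.0, -0.0, -1.0]]
wrist_force: [0.2, -0.7, -0.2]
gripper_width: 0.007
gripper_force: 0.0
```

arm_command(
  deltas=[
    [0,0,0,0,0,0.05,1],
    [0,0,0,0,0,0.1,1],
    [0,0,0,0,0,0.15,1],
    [0,0,0,0,0,0.15,1],
    [0,0,0,0,0,0.15,1],
  ],
)

```text
time_s: 9.88
tcp_pos: [0.5537, 0.0527, 0.0585]
ee_rot: [[0.078, -0.997, -0.0], [-0.997, -0.078, -0.0], [0.0, 0.0, -1.0]]
wrist_force: [-0.3, 0.3, -0.4]
gripper_width: 0.012
gripper_force: 0.0
```

arm_command(
  deltas=[
    [0,0,0,0,0,0.02,1],
    [0,0,0,0,0,0.05,1],
    [0,0,0,0,0,0.05,1],
    [0,0,0,0,0,0.05,1],
  ],
)

```text
time_s: 10.22
tcp_pos: [0.5538, 0.0527, 0.0585]
ee_rot: [[0.078, -0.997, 0.0], [-0.997, -0.078, -0.0], [0.0, -0.0, -1.0]]
wrist_force: [-1.1, -0.1, 4.6]
gripper_width: 0.007
gripper_force: 2.4
```

Contact is at 4.6 N. A touch more.

arm_command(
  deltas=[
    [0,0,0,0,0,0.02,1],
    [0,0,0,0,0,0.04,1],
    [0,0,0,0,0,0.04,1],
    [0,0,0,0,0,0.04,1],
    [0,0,0,0,0,0.04,1],
    [0,0,0,0,0,0.04,1],
  ],
)

```text
time_s: 10.72
tcp_pos: [0.5538, 0.0527, 0.0585]
ee_rot: [[0.078, -0.997, 0.0], [-0.997, -0.078, -0.0], [0.0, -0.0, -1.0]]
wrist_force: [-2.7, -0.1, 7.5]
gripper_width: 0.01
gripper_force: 3.6
```

arm_command(
  deltas=[
    [0,0,0,0,0,0,1],
    [0,0,0,0,0,0,1],
    [0,0,0,0,0,0,1],
    [0,0,0,0,0,0,1],
    [0,0,0,0,0,0,1],
    [0,0,0,0,0,0,1],
  ],
)

```text
time_s: 11.22
tcp_pos: [0.5538, 0.0527, 0.0584]
ee_rot: [[0.078, -0.997, 0.0], [-0.997, -0.078, -0.0], [0.0, -0.0, -1.0]]
wrist_force: [-2.5, -0.1, 6.7]
gripper_width: 0.005
gripper_force: 3.6
```

The press is steady at about 7 N. The TCP height of 0.0584 puts the tips at 0.039, so the disc is fully home.

```bash
python3 -c "
from h import *
print(finish_job())"
```

```text
the job is handed in; nothing more can be done
None
```

The white inlay was slid into the recess and is held pressed flat at about 7 N with the arm at rest; the red inlay and tools showed no sign of being moved, and the job is handed in (no verdict was returned).

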